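# Load a sharpening stone into its sprung holder

### The arm

A 7-joint arm with a two-finger parallel gripper is mounted at the origin on the work surface. World frame = base frame: x ahead of the robot, y to its left, z up, the work surface at z = 0. Lengths are in mm, angles in rad, forces in N, time in s.
With the tool pointing down it reaches from about 350 to 900 mm from the base axis. Payload 19.9 kg.
Tool frame: the origin (TCP) lies on the centre line of the jaws, within the pads' length; the fingertips stand arm.tcp_to_tips ahead of it and the grasp point (between the pads) lies 5 mm behind it (arm.tcp_to_tips is the distance from the TCP to the fingertips, in mm); y points along the fingers, x is the direction in which the jaws open and shut, and the axes are right-handed (so a half turn about y gives the same grasp; the last joint's range is limited). The gripper opens to 85 mm and grips with 20 to 120 N. Pads are 22 mm wide; open, the fingers measure 114 mm over their backs; the gripper's body (76 mm by 85 mm) begins 54 mm behind the grasp point. The pads swing forward as they close: fully open they stand 13 mm farther back than shut.
Start: joints at [1.161, 0.417, -0.01, 1.614, 0.005, 1.111, -0.053], TCP at [225.305, -582.958, 245.26] pointing down, gripper open.
Joint ranges: [-2.81, 2.81], [-0.39, 2.02], [-1.27, 1.25], [0.06, 2.57], [-1.19, 4.33], [0.19, 2], [-2.82, 2.82]. Speed limits (rad/s): [1.89, 1.89, 2.39, 2.39, 3.01, 3.01, 3.01].

### API

Orientations are given as a rotation vector (axis times angle).
In Python, from cell import arm gives the robot as it stands.
- The arm moves only by the tool play_rows, never from a script. Its argument "deltas" is a list of rows, each a list of 3 entries, a list of its own where there are three numbers: the shift along the tool's x, y, z in mm, then the turn, a rotation vector about the tool's x, y, z in rad, then the closure, from -1 (fully open) to 1 (shut). A call has 1 to 8 rows; each row shifts and turns the commanded pose from where the row before left it, along the tool's axes as they then stand; what a row does not reach is not made up. A row lasts 1/10 s, in which the tool goes at most 50 mm and 8.59 degrees, less where a joint would pass 70% of its speed; a pose out of reach is approached as far as the arm can. A call is refused whole if a number of a shift passes 50 or a number of a turn 0.15, either way. A call with a gripper value outside its range is refused whole. The fingers move at their own pace and stop on an object; the grip force is fixed at half the most. Time passes only in rows, so rows that do not move let the fingers close. It gives the time, the measured TCP pose, the force and the opening at its end, in the units of the state.
- arm.observe(): the state, without advancing time (a new reading comes with each control period).
- arm.read_camera(name): name is "scene" or "side" or "wrist"; returns a dict with "frame" (420x560x3 uint8, red, green, blue), "range_z" (420x560 float32, mm along the optical axis (not along the pixel's ray), 0 where there is no reading), "fx", "fy", "cx", "cy" (pixels), "position" and "attitude" of the camera in the world. Camera axes: x right, y down, z forward; pixel columns grow to the right and rows downward; lengths in mm; the calibration is good to about 2 mm. A picture is of the moment at which its call begins.
- arm.finish_job(): hands the job in, once; it reports no verdict.
Trained networks look in the newest picture that a camera, given by its name, has taken for a name from the list of things; names that differ only in an ending like _2 or _b are one class to them, and where a whole thing is asked for, a point or a joint stands for the part that bears it (a point fixed in the world has none). Each returns a list of dicts, best first, with "confidence" (0 to 1); they miss things now and then, are a little off and sometimes report something else, mostly with a low value. They report only what shows in the picture. A call takes as long as a camera call. They do not tell look-alikes from the thing itself.
- arm.recognise(camera, target): "bbox" ([left, top, right, bottom] in pixels, round what is visible of it).
- arm.masks_of(camera, target): "mask" (420x560 bool, what is visible of it) and "bbox" ([left, top, right, bottom] in pixels, round what is visible of it).
The state is a dict: "clock": time; "joint_positions": joint angles; "dq": joint speeds; "tau": joint torques, N m; "ee_pos": TCP position; "tool_rot": TCP orientation; "wrist_force": force on the tool from outside, world axes, zero at the start; "torque": the same for the moment, N m; "width": finger opening in mm.
Only numpy, scipy, OpenCV 4.12 (cv2) and the standard library are available. Lean on these libraries where they do the work, as an engineer would, in place of code of your own. Each camera call takes 0.05 s, during which the arm holds its last target.

### The job

The garden tools need sharpening: load the red-brown stone into the stone holder. Press the green sprung carriage back with the end of the stone and let the stone down on to the bed, so that it lies flat and square between the side guides, clamped by the carriage against the fixed steel stop. Let go of it, and leave the grey stone, the mug and the trowel where they are.

Things in the scene. Friction and masses are not known exactly. Their poses are not given: they have to be found in the camera images.
- red_stone_center (a point): centre (half-way up) of the red-brown (terracotta-coloured) sharpening stone, a plain block 150 mm long (its x) x 45 mm wide (its y) x 30 mm high (its z), about 0.45 kg, lying flat on the bench. Either end may lead and either face may be up
- holder: stone holder, screwed to the bench: wooden base board 96 mm wide (x), 262 mm long (y from -106 to +156 mm), 8 mm thick. Origin at bench height under the centre of the clamped stone's place; the stone's length goes along the holder's y; z up. Fixed stop at -y, green sprung carriage at +y, behind it (y 134 to 152 mm) a steel spring block 54 mm high. The clamped stone's centre is at x 0, y 0, z 35 mm
- bed (a point): centre of the top of the black raised bed on which the stone lies: 20 mm above the bench, 38 mm wide (x), y from -75 to +91 mm of the holder. The bed is narrower than the stone, so fingers can hang down beside it
- stop (a point): middle of the top inner edge of the fixed steel stop, at y = -75 mm of the holder, 32 mm above the bench (12 mm above the bed). The stop is 60 mm wide
- guide (a point): top inner edge of one of four small steel side guides, tops 30 mm above the bench (10 mm above the bed). They stand at holder y -62 to -42 mm and +40 to +60 mm, inner faces at x = -25.5 and +25.5 mm (51 mm apart; stone 45 mm), 8 mm thick; between the pairs the sides are open for the fingers
- carriage_face (a point): centre of the upright face of the green carriage that meets the stone's end: 46 mm wide, from 22 to 66 mm above the bench; the carriage is 24 mm thick behind it. At rest the face is at y = +63 mm of the holder, so the gap to the fixed stop is 138 mm, 12 mm less than the stone's length
- carriage (a joint): how far (m) the green carriage is pressed back, along the holder's +y: 0 at rest (gap closed), 0.040 at its end of travel, 0.012 with the stone clamped. A spring pushes it back to 0: 7.5 N at rest plus 0.25 N per mm (13 N at 22 mm); it returns as soon as it is let go
- grey_stone: the other sharpening stone, grey, same size as the red-brown one (150 x 45 x 30 mm), lying flat on the bench; origin at the centre of its underside. Not wanted: leave it
- mug: blue ceramic mug, 82 mm across (plus a handle), 90 mm high, standing; origin at the centre of its underside. Leave it
- trowel: hand trowel lying on the bench, about 295 mm long along its x, wooden handle to -x, steel blade (66 mm wide) to +x, 28 mm high; origin on the underside at the handle end of the blade. Leave it
Not all that is in view belongs to the job. There is more than one size of the part that bears red_stone_center; the job needs the middle-sized.

How it is judged:
By the outcome, as a careful person would: the job done as asked, in the order asked, and still so for the second after the job is handed in, with the robot touching nothing.
It also fails if it takes over 42 s, if anything falls off the work surface, if the arm or the gripper's body presses on something with over 40 N, if the wrist force passes 120 N, or if a joint passes its speed limit or range.

## Working session

There is one attempt and no reset: what is moved stays moved. The work goes in short steps, Python scripts to look and compute and a tool call to move; the robot and the scene stay as the last step left them, time stands still between calls to the robot, and variables do not carry over. Pictures are saved under pics/ and viewed, and the job is handed in when it is done.

Besides the shell and the picture viewer there is one more tool, called after "Request:" as a command line: name --argument value ..., lists and objects as JSON in quotes. play_rows: Moves the arm, as the interface text tells. Its arguments: {"type":"object","properties":{"deltas":{"type":"array"}},"required":["deltas"]}

```bash
ls; mkdir -p pics; cat > h.py <<'E'
import numpy as np, cv2
from scipy.spatial.transform import Rotation as R
from cell import arm
def cam(name,save=None):
    c=arm.read_camera(name)
    if save: cv2.imwrite('pics/'+save,c['frame'][:,:,::-1])
    return c
def att(c):
    a=np.array(c['attitude'],float)
    return a if a.shape==(3,3) else R.from_rotvec(a).as_matrix() if a.size==3 else R.from_quat(a).as_matrix()
def cloud(c):
    z=c['range_z'].astype(float);v,u=np.mgrid[:z.shape[0],:z.shape[1]]
    p=np.stack([(u-c['cx'])/c['fx']*z,(v-c['cy'])/c['fy']*z,z],-1)
    w=p@att(c).T+np.array(c['position'],float)
    w[z<=0]=np.nan
    return w
E
python3 - <<'E'
from h import *
print(arm.observe()); print(getattr(arm,'tcp_to_tips',None))
for n in ['scene','side','wrist']:
    c=cam(n,n+'0.png'); print(n,c['position'],c['attitude'],c['fx'],c['cx'],c['cy'])
E
```

```text
pics
{'clock': 0.0, 'joint_positions': array([ 1.16046881,  0.41797261, -0.01031485,  1.61416722,  0.00474223,
        1.11067734, -0.05301052]), 'dq': array([-6.95402204e-04, -5.15648324e-04, -1.14537886e-03, -3.19522041e-05,
       -6.02808104e-04, -1.66342369e-03, -7.86509392e-04]), 'tau': array([ 1.42247642e-03, -8.64427114e+01,  6.79871310e-01, -4.34887862e+01,
        1.91657053e-02,  7.37594994e-03,  2.69657278e-05]), 'ee_pos': array([ 225.19840097, -582.6746032 ,  244.66398158]), 'tool_rot': array([-1.3608324 ,  0.93413241, -0.93238987]), 'wrist_force': array([ 0.17190183, -0.04088851, -0.1913395 ]), 'torque': array([0.01241353, 0.0179117 , 0.05815712]), 'width': 85.49373563658281}
14.0
scene [1188.12803073 -604.63009929  873.04980589] [-2.10051845 -1.07008132  0.46755326] 461.9184727922246 282.47590915203386 204.3764874780235
side [-151.96481776  907.0430804   897.79640639] [-0.71298709  2.45788497 -1.28471869] 527.5088963484617 280.4841962816169 216.28536710742333
wrist [ 299.39028263 -554.7134478   373.07592431] [ 2.36797222 -1.62451294 -0.25891605] 369.48752376470344 272.10441162211595 209.95720904716927
```

View pics.

View pics/scene0.png

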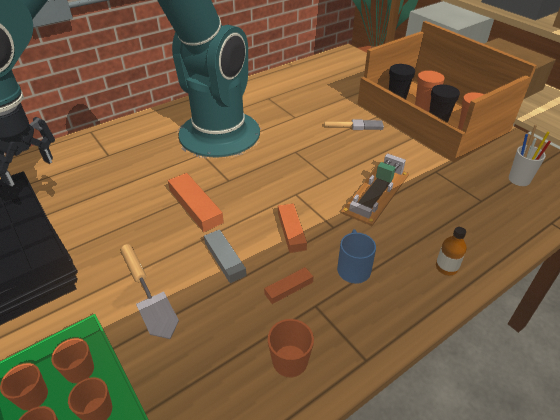

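View pics/side0.png

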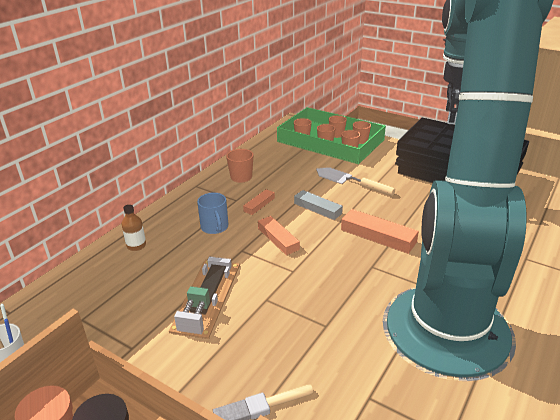

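View pics/wrist0.png

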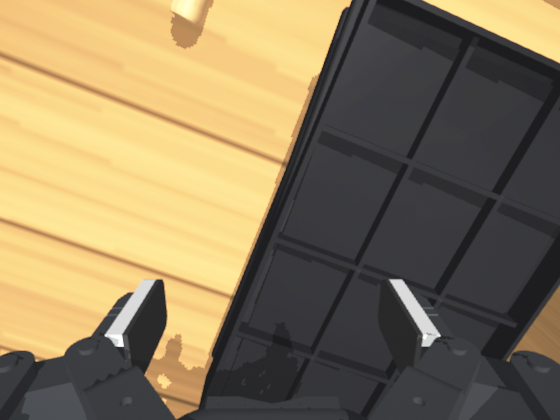

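Scene shows three reddish blocks: (195,200), (292,227) and (289,285). There is also the grey stone (224,255), the holder (378,187), mug (356,257) and trowel (150,290). I'll measure all of them.

```bash
cat > meas.py <<'E'
from h import *
def block(w,m):
    p=w[m]; p=p[np.isfinite(p[:,0])]
    zt=np.percentile(p[:,2],90)
    t=p[np.abs(p[:,2]-zt)<5]
    r=cv2.minAreaRect(t[:,:2].astype(np.float32))
    bx=cv2.boxPoints(r)
    e=[bx[1]-bx[0],bx[2]-bx[1]]; l=max(e,key=np.linalg.norm)
    return np.median(t[:,2]),np.array(r[0]),np.array(r[1]),np.arctan2(l[1],l[0])%np.pi,len(t)
if __name__=='__main__':
  for n in ['scene','side']:
    c=cam(n); w=cloud(c)
    for tgt in ['red_stone_center','grey_stone','mug','trowel','holder','carriage','stop','bed','guide']:
        for d in arm.masks_of(n,tgt):
            m=d['mask']; 
            print(n,tgt,round(d['confidence'],2),np.round(d['bbox']),m.sum(),[np.round(x,3) for x in block(w,m)] if m.sum()>20 else '')
E
python3 meas.py
```

```text
scene red_stone_center 0.91 [265. 267. 312. 306.] 825 [np.float64(22.5), array([ 660.604, -197.702]), array([115.751,  34.921]), np.float32(1.519), np.int64(579)]
scene red_stone_center 0.79 [167. 169. 222. 232.] 1624 [np.float64(40.553), array([ 280.671, -239.593]), array([ 62.795, 211.402]), np.float32(3.135), np.int64(1107)]
scene red_stone_center 0.68 [277. 204. 308. 253.] 933 [np.float64(29.335), array([514.482, -80.804]), array([ 45.701, 153.654]), np.float32(2.71), np.int64(683)]
scene red_stone_center 0.2 [375. 161. 395. 184.] 267 [np.float64(64.675), array([518.068, 254.905]), array([43.776, 27.036]), np.float32(0.452), np.int64(85)]
scene grey_stone 0.78 [206. 230. 249. 286.] 1068 [np.float64(29.296), array([ 498.003, -272.961]), array([ 45.495, 149.357]), np.float32(3.031), np.int64(816)]
scene trowel 0.72 [122. 244. 178. 340.] 1716 [np.float64(25.186), array([ 399.805, -465.386]), array([ 24.828, 141.529]), np.float32(3.086), np.int64(336)]
scene trowel 0.68 [340. 155. 409. 225.] 2277 [np.float64(50.391), array([504.306, 283.421]), array([57.917, 92.04 ]), np.float32(1.83
[... 2534 characters left out ...]
[np.float64(53.855), array([500.962, 288.782]), array([59.29 , 88.826]), np.float32(1.918), np.int64(295)]
side stop 0.6 [186. 288. 210. 309.] 352 [np.float64(66.85), array([513.302, 257.042]), array([45.55 , 25.625]), np.float32(0.397), np.int64(151)]
side stop 0.59 [259. 218. 297. 256.] 844 [np.float64(31.154), array([512.033, -79.409]), array([ 46.948, 152.407]), np.float32(2.724), np.int64(517)]
side bed 0.95 [167. 257. 241. 341.] 3141 [np.float64(53.909), array([502.572, 291.36 ]), array([59.902, 89.027]), np.float32(1.991), np.int64(297)]
side guide 0.71 [170. 256. 240. 334.] 3041 [np.float64(53.962), array([500.286, 288.538]), array([57.852, 88.826]), np.float32(1.918), np.int64(289)]
```

```bash
cat > hold.py <<'E'
from h import *
from scipy.optimize import least_squares
# visible-surface fit: holder as boxes; residual = distance of cloud points to nearest box surface
B=[(-48,48,-106,156,0,8),(-19,19,-75,91,8,20),(-30,30,-87,-75,8,32),(-23,23,63,87,22,66),(-30,30,134,152,8,54),
 (25.5,33.5,-62,-42,8,30),(-33.5,-25.5,-62,-42,8,30),(25.5,33.5,40,60,8,30),(-33.5,-25.5,40,60,8,30)]
B=np.array(B,float)
def sdf(p):
    lo=B[:,0::2];hi=B[:,1::2];c=(lo+hi)/2;h=(hi-lo)/2
    q=np.abs(p[:,None]-c)-h
    d=np.linalg.norm(np.maximum(q,0),axis=2)+np.minimum(q.max(2),0)
    return d.min(1)
def fit(w,x0=(490,180,0.41),dz=0):
    P=w.reshape(-1,3);P=P[np.isfinite(P[:,0])]
    P=P[(np.hypot(P[:,0]-500,P[:,1]-215)<190)&(P[:,2]>4)&(P[:,2]<75)]
    def f(a,full=False):
        ca,sa=np.cos(a[2]),np.sin(a[2]);d=P[:,:2]-a[:2]
        q=np.c_[d[:,0]*ca+d[:,1]*sa,-d[:,0]*sa+d[:,1]*ca,P[:,2]-a[3]]
        return sdf(q)
    best=None
    for yaw in (0.41,):
      for t in (-20,0,20):
        x=[515+(75+t)*np.sin(yaw),256-(75+t)*np.cos(yaw),yaw,0]
        s=least_squares(f,x,loss='soft_l1',f_scale=2,x_scale=[10,10,.1,5])
        if best is None or s.cost<best.cost:best=s
    return best.x,best.cost,len(P),np.median(np.abs(f(best.x)))
if __name__=='__main__':
    for n in ['scene','side']:
        c=cam(n);w=cloud(c);print(n,fit(w))
        if n=='scene': x,y=380,190
        else: x,y=205,297
        im=c['frame'][max(0,y-60):y+60,max(0,x-80):x+80,::-1]
        cv2.imwrite(f'pics/hold_{n}.png',cv2.resize(im,None,fx=4,fy=4,interpolation=cv2.INTER_CUBIC))
E
python3 hold.py
```

```text
scene (array([ 5.43625618e+02,  1.84958574e+02,  3.67271538e-01, -5.84130087e-01]), np.float64(5966.508244452669), 2252, np.float64(1.1509467932086075))
side (array([5.40900094e+02, 1.85040172e+02, 3.67871000e-01, 1.20417581e+00]), np.float64(70709.19058161843), 3603, np.float64(1.4325900867378465))
```

```bash
python3 - <<'E'
import cv2,numpy as np
a=cv2.imread('pics/hold_scene.png');b=cv2.imread('pics/hold_side.png')
h=300
cv2.imwrite('pics/hold_both.png',np.hstack([cv2.resize(i,(400,300)) for i in (a,b)]))
E
```

```text
(no output)
```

View pics/hold_both.png

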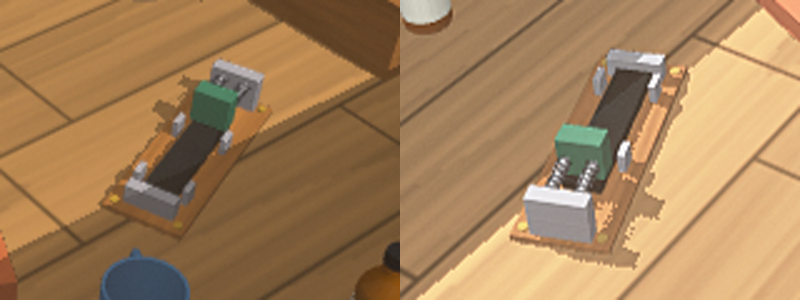

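```bash
cat > plan.py <<'E'
from h import *
def goal_R(jaw_ang):  # jaw axis (tool x) horizontal at world angle; tool y down
    x=np.array([np.cos(jaw_ang),np.sin(jaw_ang),0]);y=np.array([0,0,-1.]);return np.c_[x,y,np.cross(x,y)]
def plan(pos,jaw_ang,tag=''):
    s=arm.observe();Rc=R.from_rotvec(s['tool_rot']);p=np.array(s['ee_pos'])
    print('t',s['clock'],'pos',np.round(p,1),'F',np.round(s['wrist_force'],1),'w',round(s['width'],1),'q',np.round(s['joint_positions'],2))
    print('axes x',np.round(Rc.as_matrix()[:,0],3),'y',np.round(Rc.as_matrix()[:,1],3))
    for k in (0,np.pi):
        G=R.from_matrix(goal_R(jaw_ang+k))
        print('turn (tool rotvec)',np.round((Rc.inv()*G).as_rotvec(),3))
    print('shift in tool axes',np.round(Rc.inv().apply(np.array(pos)-p),1))
E
python3 - <<'E'
from plan import *
plan([513,-80,200],2.72+np.pi/2)
E
```

```text
t 1.25 pos [ 225.3 -583.   245.3] F [-0.6  0.1  0.7] w 85.3 q [ 1.16  0.42 -0.01  1.61  0.    1.11 -0.05]
axes x [ 0.361 -0.933 -0.   ] y [-0.  0. -1.]
turn (tool rotvec) [ 0.    0.79 -0.  ]
turn (tool rotvec) [-0.    -2.351 -0.   ]
shift in tool axes [-365.4   45.3  449.7]
```

```bash
cat >> plan.py <<'E'
def rows(pos,turn,n):
    s=arm.observe();Rc=R.from_rotvec(s['tool_rot']);p=np.array(s['ee_pos']);d=(np.array(pos)-p)/n
    for i in range(n):
        print(np.round(Rc.inv().apply(d),0).astype(int).tolist(),[0,round(turn/n,3),0]);Rc=Rc*R.from_rotvec([0,turn/n,0])
E
python3 - <<'E'
from plan import *
rows([513,-80,200],-2.351,16)
E
```

```text
[-23, 3, 28] [0, -0.147, 0]
[-18, 3, 31] [0, -0.147, 0]
[-14, 3, 34] [0, -0.147, 0]
[-9, 3, 35] [0, -0.147, 0]
[-3, 3, 36] [0, -0.147, 0]
[2, 3, 36] [0, -0.147, 0]
[7, 3, 35] [0, -0.147, 0]
[12, 3, 34] [0, -0.147, 0]
[17, 3, 32] [0, -0.147, 0]
[22, 3, 29] [0, -0.147, 0]
[26, 3, 26] [0, -0.147, 0]
[29, 3, 22] [0, -0.147, 0]
[32, 3, 17] [0, -0.147, 0]
[34, 3, 12] [0, -0.147, 0]
[36, 3, 7] [0, -0.147, 0]
[36, 3, 2] [0, -0.147, 0]
```

Request:
play_rows --deltas '[[[-23,3,28],[0,-0.147,0],-1],[[-18,3,31],[0,-0.147,0],-1],[[-14,3,34],[0,-0.147,0],-1],[[-9,3,35],[0,-0.147,0],-1],[[-3,3,36],[0,-0.147,0],-1],[[2,3,36],[0,-0.147,0],-1],[[7,3,35],[0,-0.147,0],-1],[[12,3,34],[0,-0.147,0],-1]]'

```text
clock: 2.05
ee_pos: [369.2, -330.9, 221.4]
tool_rot: [-1.571, 0.016, -0.016]
wrist_force: [0.4, 0.0, -0.8]
width: 85.2
```

Request:
play_rows --deltas '[[[17,3,32],[0,-0.147,0],-1],[[22,3,29],[0,-0.147,0],-1],[[26,3,26],[0,-0.147,0],-1],[[29,3,22],[0,-0.147,0],-1],[[32,3,17],[0,-0.147,0],-1],[[34,3,12],[0,-0.147,0],-1],[[36,3,7],[0,-0.147,0],-1],[[36,3,2],[0,-0.147,0],-1]]'

```text
clock: 2.85
ee_pos: [513.3, -78.2, 197.4]
tool_rot: [-1.378, -0.899, 0.898]
wrist_force: [0.3, -0.6, 0.2]
width: 85.7
```

```bash
cat > look.py <<'E'
from plan import *
from meas import block
import sys
c=cam('wrist',sys.argv[1]);w=cloud(c)
for d in arm.masks_of('wrist','red_stone_center'):
    print(round(d['confidence'],2),np.round(d['bbox']),[np.round(x,3) for x in block(w,d['mask'])])
plan([513,-80,100],2.72+np.pi/2)
E
python3 look.py w1.png
```

```text
0.9 [160. 318. 283. 390.] [np.float64(22.667), array([ 657.49 , -197.356]), array([115.489,  36.156]), np.float32(1.516), np.int64(3475)]
0.8 [  0.   0.  63. 133.] [np.float64(40.696), array([ 363.85, -215.87]), array([30.408, 66.319]), np.float32(2.517), np.int64(2044)]
0.58 [239.  92. 297. 272.] [np.float64(29.622), array([512.229, -80.577]), array([ 45.118, 148.91 ]), np.float32(2.719), np.int64(9440)]
t 2.95 pos [514.2 -75.  197.2] F [-0.8  0.4  0.2] w 85.7 q [ 0.65  0.36 -0.68  1.91  0.26  0.97  1.01]
axes x [0.398 0.917 0.002] y [ 0.001  0.002 -1.   ]
turn (tool rotvec) [ 0.004 -3.13   0.   ]
turn (tool rotvec) [-0.     0.012  0.002]
shift in tool axes [-5.3 97.2 -0.9]
```

Request:
play_rows --deltas '[[[-6,25,0],[0,0.012,0],-1],[[0,35,0],[0,0,0],-1],[[0,35,0],[0,0,0],-1],[[0,35,0],[0,0,0],-1],[[0,25,0],[0,0,0],-1],[[0,12,0],[0,0,0],-1],[[0,8,0],[0,0,0],-1],[[0,0,0],[0,0,0],-1]]'

```text
clock: 3.75
ee_pos: [510.3, -85.0, 22.2]
tool_rot: [-1.383, -0.884, 0.885]
wrist_force: [-0.9, 0.1, 0.1]
width: 85.7
```

```bash
python3 - <<'E'
from plan import *
cam('wrist','w2.png')
plan([512.3,-80.4,18],2.719+np.pi/2)
E
```

```text
t 3.8 pos [510.5 -85.   22.9] F [ 0.  -0.7  0.1] w 85.2 q [ 0.52  0.62 -0.51  2.01  0.5   0.64  0.82]
axes x [0.42  0.908 0.   ] y [ 0.001 -0.    -1.   ]
turn (tool rotvec) [-0.000e+00  3.131e+00  1.000e-03]
turn (tool rotvec) [ 0.001 -0.01   0.   ]
shift in tool axes [4.9 4.9 0.3]
```

View pics/w2.png

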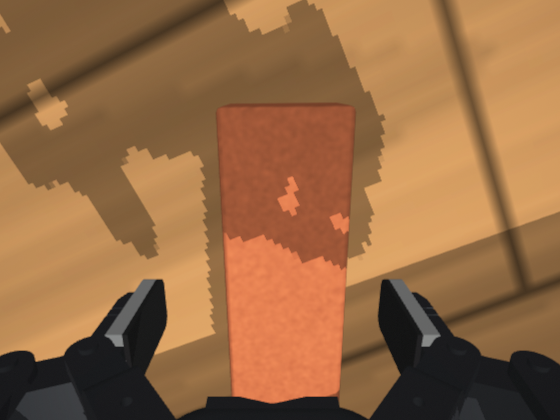

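Request:
play_rows --deltas '[[[5,4,0],[0,-0.01,0],-1],[[0,0,0],[0,0,0],-1],[[0,0,0],[0,0,0],1],[[0,0,0],[0,0,0],1],[[0,0,0],[0,0,0],1],[[0,0,0],[0,0,0],1],[[0,0,0],[0,0,0],1],[[0,0,0],[0,0,0],1]]'

```text
clock: 4.6
ee_pos: [512.4, -80.5, 18.6]
tool_rot: [-1.38, -0.892, 0.892]
wrist_force: [-2.7, -0.3, 8.0]
width: 43.8
```

Request:
play_rows --deltas '[[[0,0,0],[0,0,0],1],[[0,-6,0],[0,0,0],1],[[0,-15,0],[0,0,0],1],[[0,-30,0],[0,0,0],1],[[0,-30,0],[0,0,0],1],[[0,-30,0],[0,0,0],1],[[0,-10,0],[0,0,0],1],[[0,0,0],[0,0,0],1]]'

```text
clock: 5.4
ee_pos: [512.8, -80.7, 140.7]
tool_rot: [-1.382, -0.893, 0.891]
wrist_force: [-0.4, -0.4, -5.7]
width: 43.6
```

```bash
cat > st.py <<'E'
from plan import *
from meas import block
import sys
c=cam('wrist',sys.argv[1]+'w.png');plan([542.3,185,130],0.3675)
for n in ('scene','side'):
    c=cam(n,sys.argv[1]+n+'.png');w=cloud(c)
    for d in arm.masks_of(n,'red_stone_center'):
        print(n,round(d['confidence'],2),np.round(d['bbox']),[np.round(x,3) for x in block(w,d['mask'])])
E
python3 st.py g1
```

```text
t 5.45 pos [512.1 -80.7 139.3] F [-0.   0.1 -4.1] w 43.8 q [ 0.62  0.44 -0.64  1.95  0.34  0.86  0.95]
axes x [ 0.411  0.912 -0.   ] y [ 0. -0. -1.]
turn (tool rotvec) [ 0.001  0.78  -0.   ]
turn (tool rotvec) [-0.000e+00 -2.361e+00 -1.000e-03]
shift in tool axes [254.6   9.2  81.6]
scene 0.83 [265. 268. 312. 305.] [np.float64(22.499), array([ 660.066, -197.962]), array([115.45 ,  37.437]), np.float32(1.501), np.int64(602)]
scene 0.76 [163. 170. 224. 231.] [np.float64(40.542), array([ 280.181, -239.441]), array([ 63.096, 210.41 ]), np.float32(3.133), np.int64(1119)]
scene 0.61 [286. 172. 308. 219.] [np.float64(149.881), array([525.202, -85.644]), array([ 45.442, 129.268]), np.float32(2.719), np.int64(587)]
side 0.87 [258. 187. 298. 218.] [np.float64(150.357), array([494.895, -71.983]), array([ 46.619, 120.796]), np.float32(2.705), np.int64(345)]
side 0.75 [342. 212. 413. 253.] [np.float64(42.704), array([ 278.292, -238.446]), array([ 69.463, 206.543]), np.float32(3.128), np.int64(921)]
side 0.74 [168. 256. 238. 338.] [np.float64(53.965), array([499.427, 286.05 ]), array([58.858, 90.524]), np.float32(1.881), np.int64(284)]
side 0.63 [242. 194. 265. 214.] [np.float64(24.353), array([ 657.608, -174.629]), array([35.443, 76.111]), np.float32(1.577), np.int64(137)]
```

View pics/g1w.png

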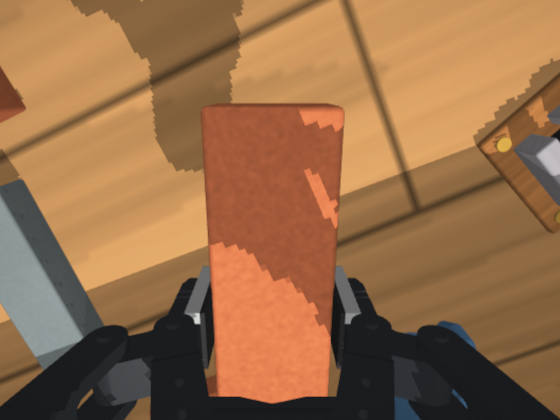

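```bash
python3 - <<'E'
from plan import *
rows([553.1,157,130],0.78,8)
E
```

```text
[29, 1, 7] [0, 0.098, 0]
[28, 1, 10] [0, 0.098, 0]
[27, 1, 13] [0, 0.098, 0]
[26, 1, 16] [0, 0.098, 0]
[24, 1, 18] [0, 0.098, 0]
[22, 1, 20] [0, 0.098, 0]
[20, 1, 22] [0, 0.098, 0]
[18, 1, 24] [0, 0.098, 0]
```

Request:
play_rows --deltas '[[[29,1,7],[0,0.098,0],1],[[28,1,10],[0,0.098,0],1],[[27,1,13],[0,0.098,0],1],[[26,1,16],[0,0.098,0],1],[[24,1,18],[0,0.098,0],1],[[22,1,20],[0,0.098,0],1],[[20,1,22],[0,0.098,0],1],[[18,1,24],[0,0.098,0],1]]'

```text
clock: 6.45
ee_pos: [553.8, 156.6, 130.1]
tool_rot: [-1.552, -0.281, 0.284]
wrist_force: [0.4, 0.0, -4.8]
width: 44.1
```

Request:
play_rows --deltas '[[[0,0,0],[0,0,0],1],[[0,0,0],[0,0,0],1],[[0,0,0],[0,0,0],1]]'

```text
clock: 6.75
ee_pos: [553.8, 154.6, 130.6]
tool_rot: [-1.552, -0.285, 0.287]
wrist_force: [-0.1, -0.7, -4.8]
width: 44.1
```

```bash
cat > st2.py <<'E'
from plan import *
from hold import sdf
from scipy.optimize import least_squares
import sys
c=cam('wrist',sys.argv[1]+'w.png');w=cloud(c)
plan([553.1,157,130],0.3675)
P=w.reshape(-1,3);P=P[np.isfinite(P[:,0])]
a0=np.array([542.3,185,0.3675,0])
def tf(P,a):
    ca,sa=np.cos(a[2]),np.sin(a[2]);d=P[:,:2]-a[:2]
    return np.c_[d[:,0]*ca+d[:,1]*sa,-d[:,0]*sa+d[:,1]*ca,P[:,2]-a[3]]
q=tf(P,a0);k=(np.abs(q[:,0])<60)&(q[:,1]>50)&(q[:,1]<170)&(q[:,2]>4)&(q[:,2]<75)
k|=(np.abs(q[:,0])>24)&(np.abs(q[:,0])<60)&(q[:,1]>15)&(q[:,1]<170)&(q[:,2]>4)&(q[:,2]<35)
Pk=P[k]
s=least_squares(lambda a:sdf(tf(Pk,a)),a0,loss='soft_l1',f_scale=1.5,x_scale=[10,10,.1,5])
print('holder fit wrist',np.round(s.x,4),len(Pk),np.median(np.abs(sdf(tf(Pk,s.x)))))
# stone top in wrist
for d in arm.masks_of('wrist','red_stone_center'):
    m=d['mask']&(w[:,:,2]>arm.observe()['ee_pos'][2]+2)
    t=w[m];
    if len(t)<200: continue
    tq=tf(t,s.x);r=cv2.minAreaRect(tq[:,:2].astype(np.float32));print(round(d['confidence'],2),'stone in holder frame: x',np.percentile(tq[:,0],[1,99]).round(1),'y max',np.percentile(tq[:,1],99.5).round(1),'z',np.median(tq[:,2]).round(1),'rect',r)
E
python3 st2.py h1
```

```text
t 6.8 pos [554.  154.4 130.8] F [ 0.4 -0.4 -4.6] w 44.1 q [ 0.05  0.51 -0.48  1.82  0.3   0.88 -0.21]
axes x [ 0.935  0.356 -0.001] y [-0.001 -0.001 -1.   ]
turn (tool rotvec) [ 0.    -0.004 -0.001]
turn (tool rotvec) [2.000e-03 3.138e+00 0.000e+00]
shift in tool axes [0.1 0.8 2.7]
holder fit wrist [ 5.423284e+02  1.856435e+02  3.636000e-01 -3.279000e-01] 14303 0.44007526420803345
0.79 stone in holder frame: x [-22.   21.3] y max 41.0 z 141.8 rect ((-0.3855018615722656, -16.405563354492188), (115.4722671508789, 45.400054931640625), 89.82919311523438)
```

View pics/h1w.png

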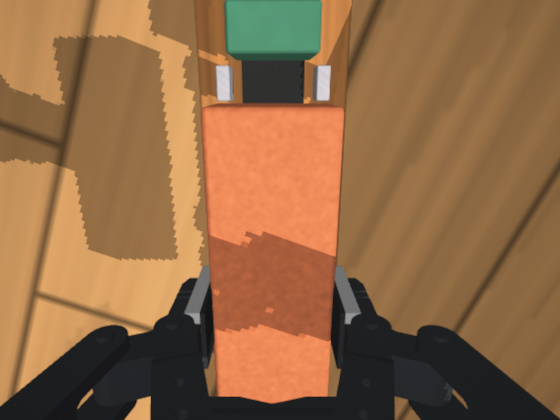

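Request:
play_rows --deltas '[[[0,20,0],[0,-0.002,0],1],[[0,25,0],[0,0,0],1],[[0,20,0],[0,0,0],1],[[0,9,0],[0,0,0],1],[[0,0,0],[0,0,0],1],[[0,0,0],[0,0,0],1]]'

```text
clock: 7.45
ee_pos: [554.5, 155.4, 58.0]
tool_rot: [-1.552, -0.288, 0.286]
wrist_force: [0.1, -0.4, -4.4]
width: 43.8
```

```bash
python3 st2.py h2; cat > hf.py <<'E'
from plan import *
s=arm.observe();a=0.364;d=np.array(s['ee_pos'][:2])-[542.3,185.5]
print('t',s['clock'],'TCP in holder',np.round([d[0]*np.cos(a)+d[1]*np.sin(a),-d[0]*np.sin(a)+d[1]*np.cos(a),s['ee_pos'][2]],1))
f=s['wrist_force'];print('F holder',np.round([f[0]*np.cos(a)+f[1]*np.sin(a),-f[0]*np.sin(a)+f[1]*np.cos(a),f[2]],1),'w',s['width'])
E
python3 hf.py
```

```text
t 7.5 pos [554.7 155.5  58.3] F [-0.2  0.4 -3.2] w 44.0 q [ 0.01  0.61 -0.44  1.86  0.37  0.75 -0.26]
axes x [0.934 0.358 0.001] y [ 0.001  0.    -1.   ]
turn (tool rotvec) [ 0.    -0.002  0.001]
turn (tool rotvec) [-2.00e-03  3.14e+00  0.00e+00]
shift in tool axes [ -0.9 -71.7   2. ]
holder fit wrist [ 5.423526e+02  1.855578e+02  3.651000e-01 -3.183000e-01] 23060 0.37651523203519677
0.63 stone in holder frame: x [-21.2  22.3] y max 41.6 z 69.3 rect ((0.5590553283691406, -15.81417465209961), (45.2945556640625, 115.36431121826172), 0.00011823594104498625)
0.52 stone in holder frame: x [-22.2  22.2] y max 71.2 z 65.9 rect ((0.4987506866455078, 30.678462982177734), (46.20674514770508, 82.29061126708984), 1.028427004814148)
t 7.55 TCP in holder [  1.  -32.4  58.4]
F holder [-0.2 -0.4 -4.7] w 43.95053566934239
```

Request:
play_rows --deltas '[[[-0.6,2,8],[0,0,0],1],[[0,0,8],[0,0,0],1],[[0,0,5],[0,0,0],1],[[0,0,5],[0,0,0],1],[[0,0,5],[0,0,0],1],[[0,0,5],[0,0,0],1],[[0,0,2.5],[0,0,0],1],[[0,0,0],[0,0,0],1]]'

```text
clock: 8.35
ee_pos: [540.1, 190.2, 55.5]
tool_rot: [-1.554, -0.287, 0.287]
wrist_force: [1.7, -11.6, -0.4]
width: 44.5
```

```bash
python3 hf.py; cat > see.py <<'E'
from h import *
import sys
out=[]
for n,x,y in (('scene',380,190),('side',205,297)):
    f=cam(n)['frame'][y-60:y+60,x-80:x+80,::-1];out.append(cv2.resize(f,(400,300),interpolation=cv2.INTER_CUBIC))
f=cam('wrist')['frame'][:,:,::-1];out=np.vstack([np.hstack(out),cv2.resize(np.hstack([f,f*0]),(800,300))[:,:800]]) if 0 else np.hstack(out)
cv2.imwrite('pics/'+sys.argv[1]+'.png',np.vstack([out,np.hstack([cv2.resize(f,(400,300)),np.zeros((300,400,3),np.uint8)])]))
E
python3 see.py p1; python3 st2.py p1
```

```text
t 8.35 TCP in holder [-0.3  5.2 55.5]
F holder [ -2.5 -11.4  -0.4] w 44.46152379897514
t 8.55 pos [540.3 189.8  55.5] F [  3.3 -11.3  -0.4] w 44.3 q [-0.05  0.61 -0.44  1.86  0.37  0.74 -0.33]
axes x [ 0.934  0.357 -0.   ] y [ 0.    -0.002 -1.   ]
turn (tool rotvec) [ 0.002 -0.002 -0.   ]
turn (tool rotvec) [1.000e-03 3.139e+00 3.000e-03]
shift in tool axes [  0.3 -74.5 -35.4]
holder fit wrist [ 5.438107e+02  1.909484e+02  4.151000e-01 -1.040000e-01] 43084 0.8551506388039996
0.73 stone in holder frame: x [-25.1  20.1] y max 74.4 z 66.6 rect ((-2.998414993286133, 16.89777374267578), (115.33184814453125, 45.37688446044922), 87.12323760986328)
```

View pics/p1.png

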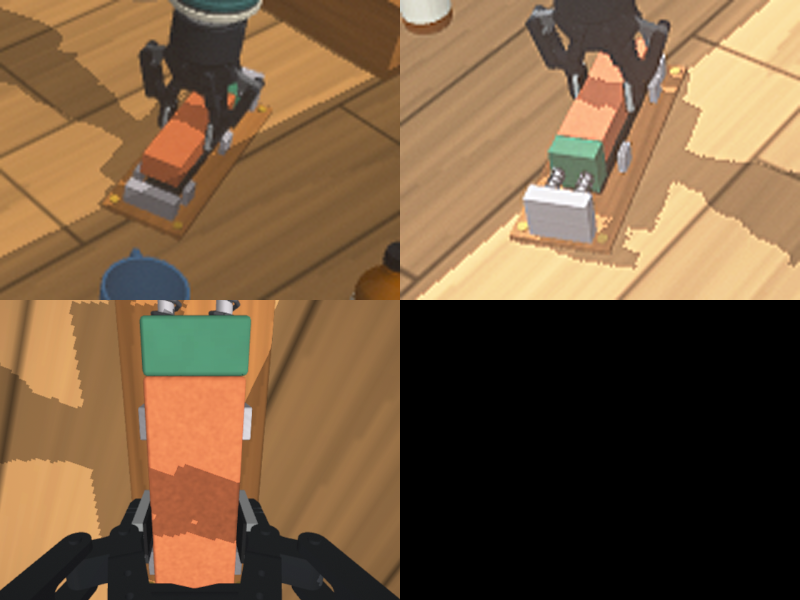

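```bash
cat > st3.py <<'E'
from plan import *
A=np.array([542.33,185.55,0.3645,-0.3])
def tf(P,a=A):
    ca,sa=np.cos(a[2]),np.sin(a[2]);d=P[...,:2]-a[:2]
    return np.stack([d[...,0]*ca+d[...,1]*sa,-d[...,0]*sa+d[...,1]*ca,P[...,2]-a[3]],-1)
def rep(n):
    c=cam(n);w=cloud(c);q=tf(w);hsv=cv2.cvtColor(c['frame'],cv2.COLOR_RGB2HSV)
    reg=np.isfinite(q[...,0])&(np.abs(q[...,0])<40)&(np.abs(q[...,1])<130)
    red=reg&((hsv[...,0]<13))&(hsv[...,1]>110)&(q[...,2]>40)
    gr=reg&(hsv[...,0]>50)&(hsv[...,0]<90)&(hsv[...,1]>60)&(q[...,2]>62)&(q[...,2]<70)
    t=q[red]; 
    zt=np.median(t[:,2]); t=t[np.abs(t[:,2]-zt)<6]
    M=np.c_[t[:,:2],np.ones(len(t))];k=np.linalg.lstsq(M,t[:,2],rcond=None)[0]
    r=cv2.minAreaRect(t[:,:2].astype(np.float32))
    print(n,'red top n',len(t),'slope x,y',np.round(k[:2],3),'z@0',round(k[2],1),'x',np.percentile(t[:,0],[1,99]).round(1),'y',np.percentile(t[:,1],[.5,99.5]).round(1),'rect',np.round(r[0],1),np.round(r[1],1),round(r[2],2))
    g=q[gr]
    if len(g): print('   green top y',np.percentile(g[:,1],[1,50,99]).round(1),'x',np.percentile(g[:,0],[1,99]).round(1),len(g))
for n in ('wrist','scene','side'): rep(n)
E
python3 st3.py; python3 hf.py
```

```text
wrist red top n 36925 slope x,y [0. 0.] z@0 66.8 x [-22.3  21.1] y [-33.2  78.3] rect [-0.8 21. ] [115.7  45.7] 89.89
   green top y [ 79.1  91.2 102.3] x [-22.3  21.7] 12671
scene red top n 460 slope x,y [-0.006  0.002] z@0 66.1 x [-20.8  23.5] y [-72.8  74.7] rect [1.1 2.3] [ 45.4 152.8] 0.1
   green top y [82.3 89.3 98.2] x [11.1 21.7] 12
side red top n 458 slope x,y [0.018 0.001] z@0 67.9 x [-23.8  20.5] y [-57.9  79.5] rect [-1.4  5.7] [ 46.1 149.9] 0.29
   green top y [ 78.7  91.5 104.7] x [-21.9  20.6] 123
t 8.75 TCP in holder [-0.3  4.7 55.5]
F holder [ -1.3 -11.5   0.3] w 44.009086386715815
```

Request:
play_rows --deltas '[[[0,0,1.5],[0,0,0],1],[[0,2,0],[0,0,0],1],[[0,3,0],[0,0,0],1],[[0,3,0],[0,0,0],1],[[0,3,0],[0,0,0],1],[[0,2,0],[0,0,0],1],[[0,1,0],[0,0,0],1],[[0,0,0],[0,0,0],1]]'

```text
clock: 9.55
ee_pos: [540.1, 191.2, 41.5]
tool_rot: [-1.554, -0.287, 0.286]
wrist_force: [5.1, -11.0, -1.8]
width: 44.1
```

```bash
python3 hf.py; python3 st3.py; python3 see.py p2
```

```text
t 9.55 TCP in holder [ 0.   6.1 41.5]
F holder [  0.9 -12.1  -1.8] w 44.09733156572524
wrist red top n 36698 slope x,y [ 0.001 -0.   ] z@0 52.8 x [-21.9  21.5] y [-31.7  79.3] rect [-0.5 22. ] [115.4  45.8] 89.95
   green top y [ 80.8  92.7 103.7] x [-22.3  21.7] 16352
scene red top n 456 slope x,y [-0.007  0.004] z@0 52.2 x [-20.7  23.9] y [-71.2  76.9] rect [0.7 4.4] [ 46.5 152.3] 0.28
side red top n 382 slope x,y [ 0.017 -0.   ] z@0 54.1 x [-23.8  21.6] y [-60.2  76.4] rect [-1.2  6.8] [ 46.7 147.4] 0.2
   green top y [ 82.1  93.6 104.7] x [-22.4  21.4] 123
```

View pics/p2.png

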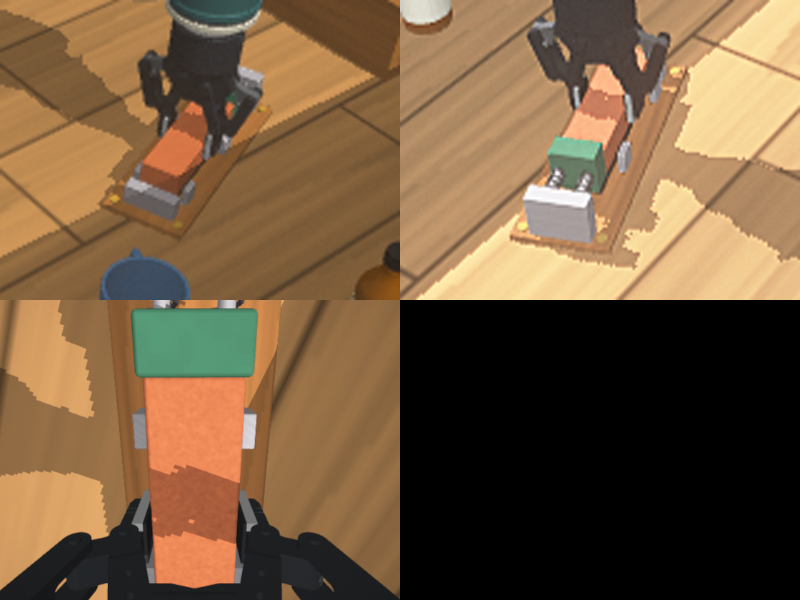

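The carriage is pressed back about 18 mm and the stone is between the guides and inside the stop, about 3 mm above the bed. I'll lower it the rest of the way.

Request:
play_rows --deltas '[[[0,1.5,0],[0,0,0],1],[[0,1,0],[0,0,0],1],[[0,0.5,0],[0,0,0],1],[[0,0,0],[0,0,0],1],[[0,0,0],[0,0,0],1]]'

```text
clock: 10.35
ee_pos: [540.2, 191.2, 38.7]
tool_rot: [-1.554, -0.287, 0.286]
wrist_force: [4.0, -10.5, 0.7]
width: 44.0
```

```bash
python3 hf.py; python3 st3.py
```

```text
t 10.35 TCP in holder [ 0.1  6.1 38.7]
F holder [ -0.  -11.3   0.7] w 43.965336953896205
wrist red top n 36631 slope x,y [ 0.001 -0.   ] z@0 50.0 x [-21.8  21.6] y [-31.7  79.1] rect [-0.4 22.2] [114.7  45.8] 89.57
   green top y [ 80.7  92.7 103.6] x [-22.4  21.7] 17234
scene red top n 450 slope x,y [-0.008  0.002] z@0 49.3 x [-20.6  23.9] y [-71.1  76.6] rect [1.  3.8] [ 46.7 153.1] 0.3
   green top y [97.5 97.5 97.5] x [24.2 24.2] 1
side red top n 375 slope x,y [ 0.024 -0.002] z@0 51.1 x [-23.9  20.8] y [-56.2  74.2] rect [-0.4  4.1] [ 46.2 148.4] 1.24
   green top y [ 82.1  94.1 106. ] x [-22.4  20.5] 127
```

Request:
play_rows --deltas '[[[0,0.5,0],[0,0,0],1],[[0,0,-1.5],[0,0,0],1],[[0,0,-1.5],[0,0,0],1],[[0,0,-1],[0,0,0],1],[[0,0,0],[0,0,0],1]]'

```text
clock: 11.0
ee_pos: [541.4, 188.4, 38.7]
tool_rot: [-1.553, -0.288, 0.286]
wrist_force: [-0.0, -7.5, 9.6]
width: 44.1
```

```bash
python3 hf.py; python3 st3.py
```

```text
t 11.0 TCP in holder [ 0.2  3.  38.7]
F holder [-2.7 -7.   9.6] w 44.122941544717975
wrist red top n 36631 slope x,y [ 0.001 -0.   ] z@0 50.0 x [-21.7  21.7] y [-34.9  76. ] rect [-0.3 33.8] [ 46.  143.6] 0.19
   green top y [ 77.8  89.7 100.5] x [-22.3  21.7] 17204
scene red top n 457 slope x,y [-0.007  0.002] z@0 49.3 x [-20.4  23.9] y [-73.9  72.1] rect [ 1.6 -0.1] [ 45.7 154.5] 0.35
   green top y [99.1 99.1 99.1] x [20.9 20.9] 1
side red top n 378 slope x,y [0.036 0.005] z@0 51.0 x [-23.8  21.2] y [-66.7  72.9] rect [-1.  2.] [ 45.8 152. ] 0.62
   green top y [ 78.6  90.1 102. ] x [-21.6  20.5] 117
```

Request:
play_rows --deltas '[[[0,0,-1],[0,0,0],1],[[0,0,-0.5],[0,0,0],1],[[0,0,0],[0,0,0],1]]'

```text
clock: 11.45
ee_pos: [541.9, 187.2, 38.7]
tool_rot: [-1.553, -0.288, 0.286]
wrist_force: [-0.5, -7.3, 9.8]
width: 44.2
```

```bash
python3 hf.py; python3 st3.py|head -2
```

```text
t 11.45 TCP in holder [ 0.2  1.7 38.7]
F holder [-3.1 -6.7  9.8] w 44.18418293899386
wrist red top n 36620 slope x,y [0.001 0.   ] z@0 50.0 x [-21.8  21.7] y [-36.1  74.7] rect [-0.2 32.6] [144.6  45.8] 89.63
   green top y [76.5 88.4 99.2] x [-22.3  21.7] 17184
```

Request:
play_rows --deltas '[[[0,0,-0.7],[0,0,0],1],[[0,0,-0.7],[0,0,0],1],[[0,0,0],[0,0,0],1]]'

```text
clock: 11.9
ee_pos: [542.3, 186.2, 38.7]
tool_rot: [-1.552, -0.288, 0.286]
wrist_force: [-1.5, -4.9, 9.4]
width: 43.7
```

```bash
python3 hf.py; python3 st3.py|head -2
```

```text
t 11.9 TCP in holder [ 0.2  0.6 38.7]
F holder [-3.1 -4.1  9.4] w 43.685328265326504
wrist red top n 36631 slope x,y [ 0.002 -0.   ] z@0 50.0 x [-21.8  21.7] y [-37.1  73.6] rect [-0.3 16.8] [114.6  45.8] 89.66
   green top y [75.4 87.3 98.1] x [-22.3  21.7] 17178
```

Request:
play_rows --deltas '[[[0,-0.5,-0.5],[0,0,0],1],[[0,0,0],[0,0,0],1],[[0,0,0],[0,0,0],0.2],[[0,0,0],[0,0,0],-0.4],[[0,0,0],[0,0,0],-1],[[0,0,0],[0,0,0],-1],[[0,0,0],[0,0,0],-1],[[0,0,0],[0,0,0],-1]]'

```text
clock: 12.85
ee_pos: [541.8, 185.7, 38.2]
tool_rot: [-1.552, -0.287, 0.287]
wrist_force: [-0.5, 0.8, 0.6]
width: 85.1
```

```bash
python3 hf.py; python3 st3.py; python3 see.py r1
```

```text
t 12.85 TCP in holder [-0.4  0.3 38.2]
F holder [-0.2  0.9  0.6] w 85.13367129050052
wrist red top n 36965 slope x,y [0.002 0.   ] z@0 50.1 x [-21.8  21.7] y [-36.8  73.6] rect [-0.  31.9] [ 45.3 144.2] 0.09
   green top y [75.4 87.3 98.2] x [-22.3  21.7] 17427
scene red top n 498 slope x,y [-0.005  0.004] z@0 49.7 x [-20.   24.1] y [-77.1  52.6] rect [ 1.5 -3.8] [ 46.4 149.1] 0.42
   green top y [76.9 76.9 77. ] x [21.1 24.5] 2
side red top n 415 slope x,y [0.027 0.001] z@0 51.3 x [-23.6  21. ] y [-44.2  70.4] rect [-0.7  4.4] [ 46.2 135. ] 1.16
   green top y [75.9 88.4 98.2] x [-22.1  21.6] 118
```

View pics/r1.png

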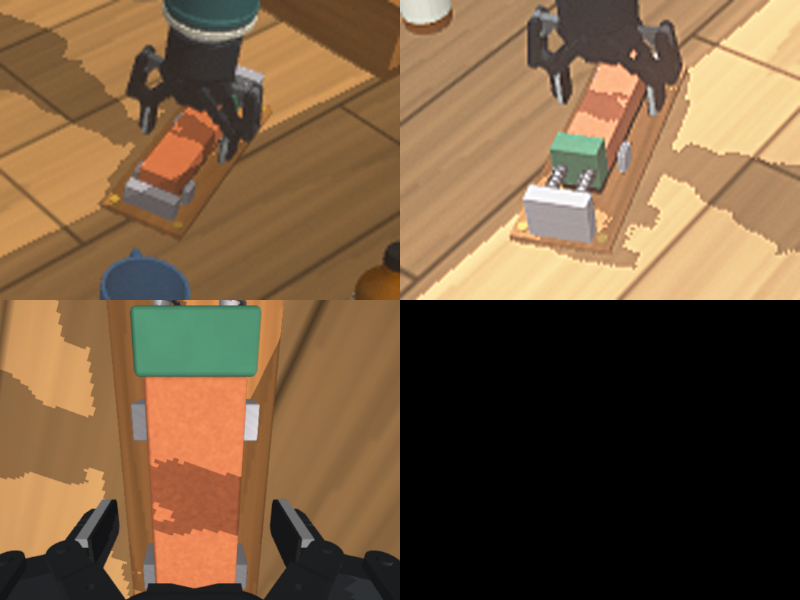

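Stone released and seated, with the green carriage against its end. I'll retreat straight up and check.

Request:
play_rows --deltas '[[[0,-8,0],[0,0,0],-1],[[0,-20,0],[0,0,0],-1],[[0,-30,0],[0,0,0],-1],[[0,-35,0],[0,0,0],-1],[[0,-35,0],[0,0,0],-1],[[0,-30,-30],[0,0,0],-1],[[0,-20,-30],[0,0,0],-1],[[0,0,0],[0,0,0],-1]]'

```text
clock: 13.95
ee_pos: [565.8, 125.9, 219.5]
tool_rot: [-1.554, -0.287, 0.28]
wrist_force: [0.8, -0.2, -0.7]
width: 85.7
```

```bash
python3 hf.py; python3 st3.py; python3 see.py r2; python3 meas.py | grep -E "grey|mug|trowel|red"
```

```text
t 13.95 TCP in holder [  0.7 -64.1 219.5]
F holder [ 0.6 -0.4 -0.7] w 85.71437489956021
wrist red top n 11372 slope x,y [ 0.003 -0.   ] z@0 50.1 x [-21.6  21.9] y [-72.4  74.8] rect [0.3 0.7] [ 45.  149.3] 0.09
scene red top n 599 slope x,y [-0.002  0.003] z@0 49.5 x [-20.5  24.3] y [-77.3  74.3] rect [ 1.8 -1.5] [154.1  46.5] 89.83
   green top y [72.3 84.7 98.3] x [-19.2  24.3] 86
side red top n 581 slope x,y [ 0.024 -0.001] z@0 51.2 x [-23.5  20.9] y [-72.4  66.6] rect [-0.7 -0.9] [146.1  46.6] 89.94
   green top y [76.5 88.2 98.7] x [-22.   20.5] 123
scene red_stone_center 0.84 [356. 171. 395. 207.] 750 [np.float64(49.443), array([544.05 , 187.196]), array([ 45.356, 156.882]), np.float32(1.933), np.int64(565)]
scene red_stone_center 0.78 [267. 270. 315. 306.] 833 [np.float64(22.37), array([ 660.769, -198.568]), array([114.292,  35.75 ]), np.float32(1.508), np.int64(585)]
scene red_stone_center 0.67 [166. 169. 224. 233.] 1696 [np.float64(40.576), array([ 281.432, -239.16 ]), array([ 63.181, 210.709]), np.float32(3.137), np.int64(1109)]
scene grey_stone 0.7 [205. 231. 244. 285.] 11
[... 818 characters left out ...]
 array([ 656.551, -196.324]), array([114.549,  37.226]), np.float32(1.539), np.int64(219)]
side grey_stone 0.6 [295. 188. 343. 218.] 725 [np.float64(31.156), array([ 492.252, -269.688]), array([ 49.225, 151.572]), np.float32(3.043), np.int64(394)]
side grey_stone 0.46 [187. 294. 209. 311.] 360 [np.float64(66.668), array([509.702, 267.85 ]), array([47.486, 27.198]), np.float32(0.401), np.int64(164)]
side mug 0.84 [199. 193. 226. 233.] 1014 [np.float64(86.262), array([706.643, -36.472]), array([73.791, 85.008]), np.float32(2.162), np.int64(159)]
side trowel 0.7 [314. 169. 394. 196.] 714 [np.float64(26.743), array([ 398.714, -461.001]), array([ 26.385, 149.403]), np.float32(3.1), np.int64(154)]
```

View pics/r2.png

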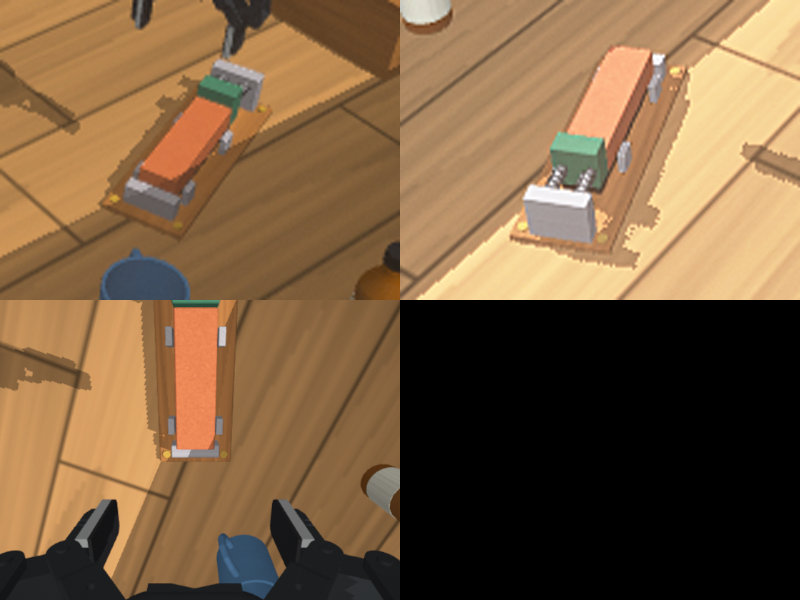

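```bash
python3 -c "
from cell import arm
print(arm.finish_job(), arm.observe()['clock'])"
```

```text
the job is handed in; nothing more can be done
the job is handed in; nothing more can be done
```

The middle-sized red-brown stone is clamped in the holder and released. I handed the job in about 14.5 s into the 42 s limit.

**What I did:** I picked out the 150 x 45 x 30 mm stone from the larger and smaller red ones and gripped it across its width. Its end pressed the green carriage back about 18 mm. I then lowered the stone onto the bed between the guides and eased it back towards the fixed stop until the push-back force fell. After that I opened the gripper and drew it clear.

**Last checks:**
- **Wrist camera:** the stone's centre is about 0.3 mm (x) and 0.7 mm (y) from its place. Its top is at 50.1 mm against a nominal 50, and it is level and square to about 0.1°.
- **Carriage:** it rests against the stone's end, at about 12 mm of travel.
- **Robot:** the wrist force is about zero, the gripper is fully open and well clear.
- **Other items:** the grey stone, mug and trowel measure as before, within a few millimetres of camera noise.

**Disagreements:** the scene and side cameras put the stone 1–2 mm to either side of the wrist reading, and the side camera showed a slight sideways slope of about 0.02. Both are about what the calibration allows. The contact with the stop was judged from the force drop and the spring. The pictures cannot resolve a gap under 1 mm there.

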